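# Line up the slotted disc and push the lock bar home

### The job

Lock the shaft of the green bench stand: with a fingertip, push the red paddle round until the slot in the rim of the steel disc faces the lock bar, then push the yellow plate of the bar until the bar is fully home in the slot. Only push: do not pinch the paddle or the plate between the fingers, and leave the screwdriver, the tin and the stone where they are. Let go and stand clear at the end.

Things in the scene. Friction and masses are not known exactly. Their poses are not given: they have to be found in the camera images.
- lock_stand: Green stand fixed to the bench (it cannot be moved), its place and yaw differ each time. Origin on the bench top, z up. In its frame the disc's vertical axis stands at x = 0, y = +100 mm, and the lock bar slides along +y toward the disc on the line x = 0. Round base of 80 mm radius and 10 mm height under the disc, a narrower foot 84 mm wide from y = -70 mm to the disc. The guide block round the bar spans y = -34 to +16 mm, x = +-31 mm, top at z = 41 mm.
- disc (a joint): Turn of the steel disc about its vertical axis, rad, counter-clockwise seen from above positive, no end stop. 0 (or any whole turn, 6.283) means that the slot points along the stand's -y, straight at the bar. It starts between 0.7 and 5.5. Stays where it is left; turning it takes 2 to 4 N at the paddle. If the slot is clearly off (more than about 7 mm at the rim), the bar's nose hits the rim and the bar stops short.
- disc_center (a point): Centre of the disc's upper face (z = 32 mm). The disc is 70 mm in radius, 20 mm thick, bare steel; a brass stub of 10 mm radius on a 17 mm radius collar stands on its centre up to z = 64 mm.
- slot_mouth (a point): Middle of the mouth of the disc's single slot, on the rim at 70 mm radius, z = 22 mm; turns with the disc. The slot is 26 mm wide, 26 mm deep, open to the rim, with a yellow paint stripe on each side.
- gate_point (a point): Fixed point on the stand where the slot mouth must be (stand frame x = 0, y = +30 mm, z = 22 mm), on the line of the bar.
- paddle_mid (a point): Middle of the red radial paddle that stands on the disc directly opposite the slot, 42 mm from the axis: 40 mm long along the radius (22 to 62 mm from the axis), 10 mm thick over both faces, from the disc's face at z = 32 mm up to z = 72 mm. Its point's x axis is across the paddle, y points out along the radius.
- paddle_face_right: Thin face plate on the paddle's clockwise side (seen from above); pushing on it turns the disc counter-clockwise. Origin at its centre, z = 54 mm.
- paddle_face_left: Thin face plate on the paddle's counter-clockwise side; pushing on it turns the disc clockwise. Origin at its centre, z = 54 mm.
- bar (a joint): Travel of the lock bar toward the disc, m: 0 fully drawn out, 0.046 fully home at its stop (the yellow plate then stands against the guide block). It starts between 0 and 0.016, clear of the rim; a disc out of line stops it at about 0.022. Stays where it is left; sliding it takes 2 to 4 N.
- bar_nose (a point): Tip of the steel bar's round nose, z = 22 mm. The bar is 18 mm wide and 16 mm high (z = 14 to 30 mm).
- push_mid (a point): Middle of the outer face of the yellow upright push plate at the outer end of the bar, z = 45 mm (stand frame x = 0, y = -92 mm + the travel of the bar); push here along the stand's +y. Plate 92 mm wide (stand's x), 12 mm thick, from z = 13 to 65 mm.
- push_face: Thin outer face of the yellow push plate, the side away from the disc. Origin at its centre.
- plate_back: Thin inner face of the yellow push plate, the side toward the guide block and disc. Origin at its centre.
- driver_small_mid (a point): Centre of a small black screwdriver, 23 x 150 x 25 mm, lying loose by the stand. Leave alone.
- tape_tin_low_mid (a point): Centre of a low open green tin, 93 mm across, 39 mm high, loose. Leave alone.
- stone_mid (a point): Centre of a dark grey stone, 35 x 58 x 23 mm, loose. Leave alone.

How it is judged:
By the outcome, as a careful person would: the job done as asked, in the order asked, and still so for the second after the job is handed in, with the robot touching nothing.
It also fails if it takes over 56 s, if anything falls off the work surface, if the arm or the gripper's body presses on something with over 40 N, if the wrist force passes 120 N, or if a joint passes its speed limit or range.

### The arm

A 6-joint arm with a two-finger parallel gripper is mounted at the origin on a cart in front of the work surface, level with it; the furniture and walls round the work are solid. World frame = base frame: x ahead of the robot, y to its left, z up, the work surface at z = 0. Lengths are in mm, angles in rad, forces in N, time in s.
With the tool pointing down it reaches from about 325 to 900 mm from the base axis. Payload 6.1 kg.
Tool frame: the origin (TCP) lies at the very end of the fingers, on their centre line; the grasp point (between the pads) lies 19 mm behind it (r.tcp_to_grasp is the distance from the TCP to the grasp point, in mm); x points along the fingers, y is the direction in which the jaws open and shut, and the axes are right-handed (so a half turn about x gives the same grasp; the last joint's range is limited). The gripper opens to 85 mm and grips with 20 to 120 N. Pads are 22 mm wide; open, the fingers measure 114 mm over their backs; the gripper's body (76 mm by 85 mm) begins 54 mm behind the grasp point. The pads swing forward as they close: fully open they stand 13 mm farther back than shut.
Start: joints at [1.167, 0.22, 1.526, -0, 1.395, -0.126], TCP at [171.399, 601.031, 231.3] pointing down, gripper open.
Joint ranges: [-2.98, 2.98], [-0.91, 2.08], [0.09, 2.57], [-1.24, 4.39], [0.2, 2.65], [-2.68, 2.68]. Speed limits (rad/s): [2.57, 2.57, 3.01, 3.14, 3.14, 3.14].

### API

Orientations are given as [roll, pitch, yaw] about the fixed x, y, z axes, in that order (R = Rz(yaw) Ry(pitch) Rx(roll)).
In Python, from station import readout, capture, calibration, workorder, r gives the robot as it stands.
- The arm moves only by the tool move_arm, never from a script. Its argument "steps" is a list of rows, each a list of 3 entries, a list of its own where there are three numbers: the closure, from 0 (fully open) to 1 (shut), then the shift along the tool's x, y, z in mm, then the turn, a rotation vector about the tool's x, y, z in rad. In form: [[fingers, [dx, dy, dz], [rx, ry, rz]], ...]. A call has 1 to 20 rows; each row shifts and turns the commanded pose from where the row before left it, along the tool's axes as they then stand; what a row does not reach is not made up. A row lasts 1/10 s, in which the tool goes at most 50 mm and 8.59 degrees, less where a joint would pass 70% of its speed; a pose out of reach is approached as far as the arm can. A call is refused whole if a number of a shift passes 50 or a number of a turn 0.15, either way. A call with a gripper value outside its range is refused whole. The fingers move at their own pace and stop on an object; "squeeze" is the grip in N (left out, the last holds). Time passes only in rows, so rows that do not move let the fingers close. It gives the time, the measured TCP pose, the force and the opening at its end, in the units of the state.
- readout.observe(): the state, without advancing time (a new reading comes with each control period).
- capture(name): name is "scene" or "top"; returns the picture (420x560x3 uint8, red, green, blue); there is no depth.
- calibration(name): a dict with "vertical_fov" (degrees; the focal length in pixels is half the picture's height over the tangent of half this angle, whatever the lens; pixels are square), "cx", "cy" (the principal point, pixels), "k1" (the pictures are not rectified: a ray, as slopes to the right and down, at radius r is drawn at 1 + k1 r^2 times it, then the intrinsics apply), "camera_from_world" (4x4, takes a point from world to camera coordinates). Camera axes: x right, y down, z forward; pixel columns grow to the right and rows downward; lengths in mm; the calibration is good to about 2 mm. A picture is of the moment at which its call begins. calibration takes no time and is no camera call.
- workorder.sign_off(): hands the job in, once; it reports no verdict.
The state is a dict: "t": time; "qpos": joint angles; "qvel": joint speeds; "joint_efforts": joint torques, N m; "tool_pos": TCP position; "orientation": TCP orientation; "wrist_force": force on the tool from outside, world axes, zero at the start; "torque": the same for the moment, N m; "finger_gap": finger opening in mm.
Only numpy, scipy, OpenCV 4.12 (cv2) and the standard library are available. Lean on these libraries where they do the work, as an engineer would, in place of code of your own. Each camera call takes 0.05 s, during which the arm holds its last target.

## Working session

There is one attempt and no reset: what is moved stays moved. The work goes in short steps, Python scripts to look and compute and a tool call to move; the robot and the scene stay as the last step left them, time stands still between calls to the robot, and variables do not carry over. Pictures are saved under pics/ and viewed, and the job is handed in when it is done.

Besides the shell and the picture viewer there is one more tool, called after "Call:" by a JSON object that holds its "api" and its "payload", one argument or row to a line. move_arm: Moves the arm, as the interface text tells. Its arguments: {"type":"object","properties":{"steps":{"type":"array","items":{"type":"array"}},"squeeze":{"type":"number"}},"required":["steps"]}

```bash
mkdir -p pics; ls
python3 - <<'E'
from station import readout, capture, calibration, workorder, r
import cv2
print(readout.observe())
for n in("scene","top"):
    im=capture(n); cv2.imwrite(f"pics/{n}0.png",im[:,:,::-1]); print(calibration(n))
E
```

```text
pics
{'t': 0.0, 'qpos': array([ 1.16692618e+00,  2.21224837e-01,  1.52766063e+00,  1.37007028e-05,
        1.39468542e+00, -1.26088812e-01]), 'qvel': array([-0.00011574, -0.00045219,  0.0018908 , -0.00030431,  0.00038741,
        0.00125859]), 'joint_efforts': array([ 2.13776053e-03, -4.96901751e+01, -3.89395595e+01,  9.34050013e-05,
        1.12286952e-02,  8.63298851e-06]), 'tool_pos': array([171.13510685, 600.46629339, 230.17383376]), 'orientation': array([-1.70370123,  1.56881805, -1.98148497]), 'wrist_force': array([-0.10298305, -0.70344829,  0.59892764]), 'torque': array([0.01660285, 0.02330126, 0.02025721]), 'finger_gap': 85.45671893822745}
{'vertical_fov': 52.85080782795164, 'cx': 276.1452611493396, 'cy': 210.47999487208986, 'k1': -0.022568150015371196, 'camera_from_world': array([[-7.65484075e-01, -6.43339038e-01,  1.22071004e-02,
         4.55697596e+02],
       [-3.95916061e-01,  4.55960669e-01, -7.97088665e-01,
         3.45154308e+02],
       [ 5.07232298e-01, -6.14991667e-01, -6.03738889e-01,
         5.36861078e+02],
       [ 0.00000000e+00,  0.00000000e+00,  0.00000000e+00,
         1.00000000e+00]])}
{'vertical_fov': 47.90367388511321, 'cx': 286.3470426523462, 'cy': 210.88071084882213, 'k1': -0.07653104171456274, 'camera_from_world': array([[-2.41924593e-02, -9.99293388e-01, -2.87654147e-02,
        -1.28539088e+01],
       [-9.88353139e-01,  2.82321077e-02, -1.49536017e-01,
         6.68867417e+02],
       [ 1.50242461e-01,  2.48127439e-02, -9.88337761e-01,
         1.05707419e+03],
       [ 0.00000000e+00,  0.00000000e+00,  0.00000000e+00,
         1.00000000e+00]])}
```

View pics/scene0.png

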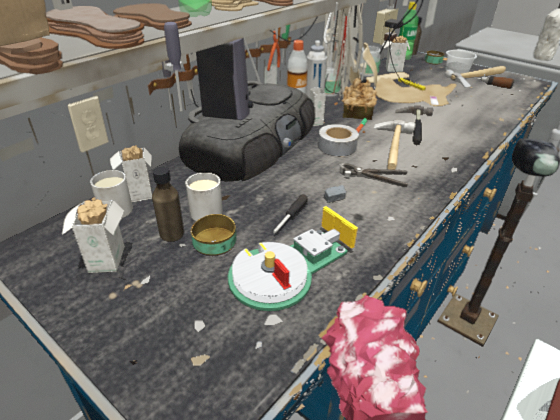

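View pics/top0.png

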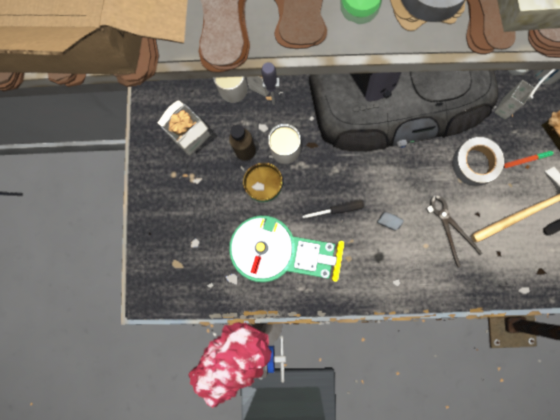

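```bash
cat > h.py <<'E'
import numpy as np, cv2
from station import readout, capture, calibration, workorder, r
def K(n):
    c=calibration(n); f=210/np.tan(np.radians(c["vertical_fov"]/2)); return c,f
def proj(n,p):
    c,f=K(n); q=c["camera_from_world"]@np.append(p,1.); s=q[:2]/q[2]; s=s*(1+c["k1"]*(s@s)); return np.array([c["cx"],c["cy"]])+f*s
def ray(n,uv):
    c,f=K(n); A=np.array([[f,0,c["cx"]],[0,f,c["cy"]],[0,0,1.]])
    s=cv2.undistortPoints(np.array([[uv]],float),A,np.array([c["k1"],0,0,0,0.]))[0,0]
    M=c["camera_from_world"]; R=M[:3,:3]; o=-R.T@M[:3,3]; d=R.T@np.array([s[0],s[1],1.]); return o,d
def plane(n,uv,z):
    o,d=ray(n,uv); return o+d*(z-o[2])/d[2]
def tri(n1,a,n2,b):
    o1,d1=ray(n1,a);o2,d2=ray(n2,b)
    A=np.stack([d1,-d2],1); t=np.linalg.lstsq(A,o2-o1,rcond=None)[0]
    p,q=o1+t[0]*d1,o2+t[1]*d2; return (p+q)/2,np.linalg.norm(p-q)
def masks(im):
    h=cv2.cvtColor(im,cv2.COLOR_RGB2HSV)
    red=cv2.inRange(h,(0,180,90),(6,255,255))|cv2.inRange(h,(176,180,90),(180,255,255))
    yel=cv2.inRange(h,(22,150,110),(33,255,255)); gr=cv2.inRange(h,(65,100,50),(85,255,255))
    return red,yel,gr
def comps(m,n,amin=15):
    N,l,s,c=cv2.connectedComponentsWithStats(m)
    for i in range(1,N):
        if s[i,4]>=amin: print(n,s[i],c[i].round(1))
E
python3 - <<'E'
from h import *
for n in("scene","top"):
    im=cv2.imread(f"pics/{n}0.png"); x,y,w,h=(215,190,150,120) if n=="scene" else (220,205,150,90)
    cv2.imwrite(f"pics/{n}0z.png",cv2.resize(im[y:y+h,x:x+w],None,fx=5,fy=5,interpolation=cv2.INTER_CUBIC))
    for k,m in zip("ryg",masks(im[:,:,::-1].copy())): comps(m,n+k)
E
```

```text
scener [273 260  17  29 279] [281.  273.9]
sceney [409   2   7   7  38] [411.9   5.1]
sceney [398  78  27  12 103] [411.8  83.6]
sceney [322 207  35  41 708] [339.2 226.1]
sceneg [399  23  18  17 164] [407.9  30.4]
sceneg [282  25   8  14  50] [285.6  32.5]
sceneg [433  57   9   6  34] [437.6  59.2]
sceneg [362 118   5   7  23] [364.  120.8]
sceneg [213 237  22  17 113] [223.3 246.2]
sceneg [192 238   6   9  22] [194.3 242.3]
sceneg [292 243  10  10  40] [297.3 247. ]
sceneg [203 244  12   3  17] [207.8 245.1]
sceneg [304 247  29  18 191] [318.2 256.6]
sceneg [310 251  37  24  83] [327.6 262.5]
sceneg [231 277  14  21  28] [235.8 288.1]
sceneg [246 280  62  26 100] [278.9 298.6]
sceneg [229 282  81  29 205] [267.  302.1]
topr [252 257   8  16  63] [255.3 264.4]
topy [332 241  12  41 240] [337.7 260.8]
topg [538 151  15   8  72] [545.2 154.2]
topg [231 216 102  66 757] [289.9 254.1]
```

View pics/top0z.png

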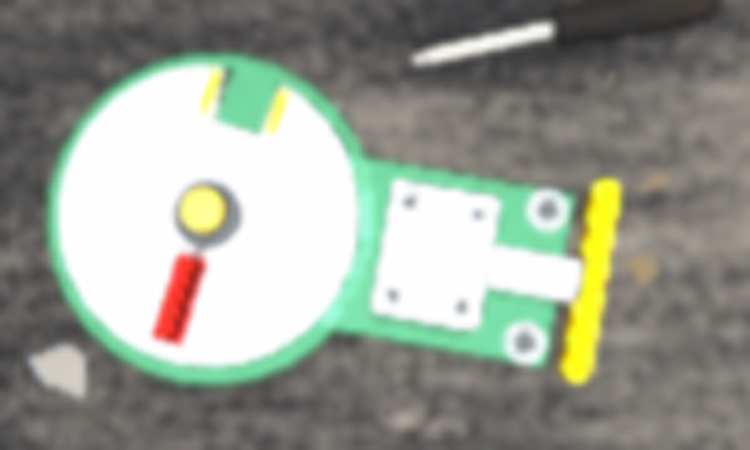

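View pics/scene0z.png

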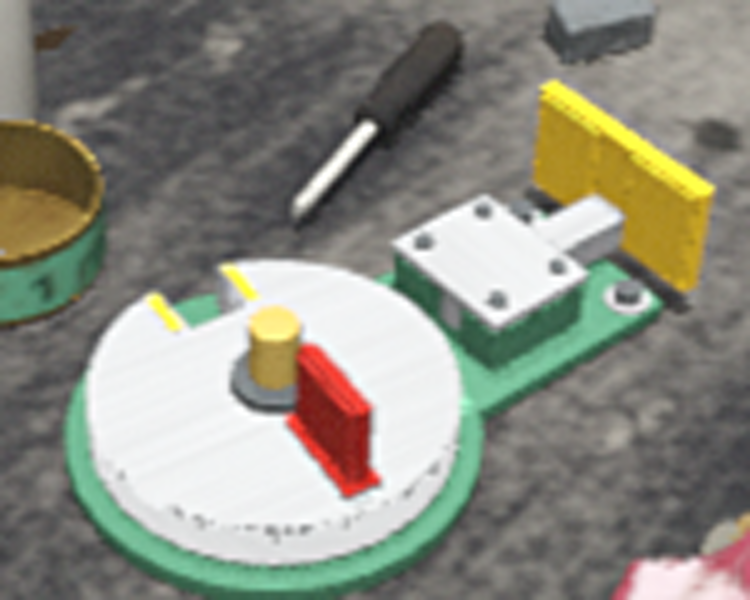

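Run:
```python
from h import *
Z=lambda a:((a[0]+.5)/5-.5+220,(a[1]+.5)/5-.5+205)
S=lambda a:((a[0]+.5)/5-.5+215,(a[1]+.5)/5-.5+190)
stub=plane("top",Z((202,209)),64); print("stub",stub, "scene",plane("scene",S((275,318)),64))
im=cv2.imread("pics/top0.png")[:,:,::-1].copy()
g=masks(im)[2]
# disc white
h=cv2.cvtColor(im,cv2.COLOR_RGB2HSV)
w=cv2.inRange(h,(0,0,200),(180,40,255)); w[:,293:]=0; w[:215]=0; w[285:]=0
c=max(cv2.findContours(w,0,1)[0],key=cv2.contourArea)
P=np.array([plane("top",p[0],32)[:2] for p in cv2.convexHull(c)])
A=np.c_[2*P,np.ones(len(P))]; s=np.linalg.lstsq(A,(P**2).sum(1),rcond=None)[0]; print("disc fit",s[:2],np.sqrt(s[2]+s[:2]@s[:2]))
B=[plane("top",Z(p),41)[:2] for p in((395,178),(500,197),(478,330),(372,310))]
print("block",B); bc=np.mean(B,0);
yd=(B[0]+B[3]-B[1]-B[2])/2; xd=(B[0]+B[1]-B[2]-B[3])/2; print(bc,yd,xd,np.degrees(np.arctan2(yd[1],yd[0])),np.degrees(np.arctan2(xd[1],xd[0])))
print("slot stripes",[plane("top",Z(p),32)[:2] for p in((214,70),(281,92),(208,110),(273,131))])
print("paddle top ends", [plane("top",Z(p),72)[:2] for p in((190,258),(169,340))],plane("scene",S((310,350)),72),plane("scene",S((364,405)),72))
print("plate", [plane("top",Z(p),65)[:2] for p in((606,182),(577,380))],"top corners scene",plane("scene",S((543,88)),65),plane("scene",S((708,187)),65))
```

```text
stub [585.61275494  31.53629498  64.        ] scene [583.85634535  33.47259205  64.        ]
disc fit [585.46959262  31.51213747] 70.89785524140689
block [array([599.53422878, -57.23395102]), array([ 589.3128473 , -105.97247162]), array([527.88679096, -93.71425128]), array([538.38107599, -44.85706165])]
[563.77873576 -75.44443389] [10.35783326 48.79785511] [ 61.28960457 -12.31755485] 78.01625760521132 -11.363526276370667
slot stripes [array([654.10961209,  27.3907077 ]), array([642.68225129,  -4.29304346]), array([635.03454881,  30.5659892 ]), array([ 6.24180373e+02, -1.10971684e-01])]
paddle top ends [array([562.88115165,  36.69911724]), array([526.12543317,  46.80753156])] [558.03358534  44.46227038  72.        ] [526.43661776  53.17024803  72.        ]
plate [array([ 592.93862115, -153.52567937]), array([ 503.67478405, -136.89737545])] top corners scene [ 590.08068839 -146.07861228   65.        ] [ 502.82509232 -135.02955279   65.        ]
```

```bash
python3 - <<'E'
from h import *
from scipy.spatial.transform import Rotation as Ro
print(proj("top",[171,601,231]),proj("scene",[171,601,231]),proj("top",[0,0,0]),proj("top",[0,0,300]))
print(tri("top",(235,362),"scene",(375,355)))
print(tri("top",(268,335),"scene",(350,300)))
o=readout.observe(); R=Ro.from_euler("xyz",o["orientation"]).as_matrix(); print(R.round(4))
def f(q):pass
E
ls -la; python3 -c "
from station import r
print([a for a in dir(r) if a[0]!='_'], r.tcp_to_grasp)"
```

```text
[-31.69307243 456.60783878] [ 110.22737656 1243.07660816] [280.77481819 500.83759856] [273.68258032 578.7302708 ]
(array([328.99501147,  93.11514663,  59.60089836]), np.float64(2.5547633161950603))
(array([399.50087391,  24.07298123,  63.33701043]), np.float64(29.63768830219086))
[[-7.000e-04  2.742e-01  9.617e-01]
 [-1.600e-03  9.617e-01 -2.742e-01]
 [-1.000e+00 -1.700e-03 -2.000e-04]]
total 16
drwxr-xr-x  3 agent agent 4096 Dec  6 08:33 .
drwxr-xr-x 23 root  root  4096 Dec  6 08:32 ..
-rw-r--r--  1 agent agent 1255 Dec  6 08:33 h.py
drwxr-xr-x  2 agent agent 4096 Dec  6 08:33 pics
['PlanningError', 'tcp_to_grasp'] 18.700000000000003
```

Call:
{"api": "move_arm", "payload": {
  "steps": [
    [1,[0,-23.6,25.3],[0,0,0]],
    [1,[0,-23.6,25.3],[0,0,0]],
    [1,[0,-23.6,25.3],[0,0,0]],
    [1,[0,-23.6,25.3],[0,0,0]],
    [1,[0,-23.6,25.3],[0,0,0]],
    [1,[0,-23.6,25.3],[0,0,0]],
    [1,[0,-23.6,25.3],[0,0,0]],
    [1,[0,-23.6,25.3],[0,0,0]],
    [1,[0,-23.6,25.3],[0,0,0]],
    [1,[0,-23.6,25.3],[0,0,0]],
    [1,[0,-23.6,25.3],[0,0,0]],
    [1,[0,-23.6,25.3],[0,0,0]],
    [1,[0,-23.6,25.3],[0,0,0]],
    [1,[0,-23.6,25.3],[0,0,0]],
    [1,[0,-23.6,25.3],[0,0,0]],
    [1,[0,-23.6,25.3],[0,0,0]],
    [1,[0,-23.6,25.3],[0,0,0]],
    [1,[0,-23.6,25.3],[0,0,0]],
    [1,[0,-23.6,25.3],[0,0,0]],
    [1,[0,-23.6,25.3],[0,0,0]]
  ],
  "squeeze": 40
}}

```text
t: 2.1
tool_pos: [528.8, 7.0, 230.8]
orientation: [3.133, 1.57, 2.855]
wrist_force: [0.1, 0.5, 0.1]
finger_gap: -0.1
```

```bash
cat > st.py <<'E'
from h import *
from scipy.spatial.transform import Rotation as Ro
def st():
    o=readout.observe(); R=Ro.from_euler("xyz",o["orientation"]).as_matrix()
    print("t",o["t"],"pos",o["tool_pos"].round(1),"yang",np.degrees(np.arctan2(R[1,1],R[0,1])).round(2),"F",o["wrist_force"].round(2),"gap",o["finger_gap"].round(1),"q",o["qpos"].round(2),"xax",R[:,0].round(3))
    return o["tool_pos"],R
def to(p):
    t,R=st(); print("shift in tool",(R.T@(np.array(p)-t)).round(1))
C=np.array([585.3,32.0])
def tgt(phi,rho,d,z):
    a=np.radians(phi); u=np.array([np.cos(a),np.sin(a)]); n=np.array([-u[1],u[0]]); return np.append(C+rho*u+d*n,z)
E
python3 - <<'E'
from st import *
to(tgt(162.5,47,40,44))
for n in("scene","top"): cv2.imwrite(f"pics/{n}1.png",capture(n)[:,:,::-1])
E
```

```text
Traceback (most recent call last):
  File "st.py", line 8, in to
    t,R=st(); print("shift in tool",(R.T@(np.array(p)-t)).round(1))
        ~~^^
  File "st.py", line 5, in st
    print("t",o["t"],"pos",o["tool_pos"].round(1),"yang",np.degrees(np.arctan2(R[1,1],R[0,1])).round(2),"F",o["wrist_force"].round(2),"gap",o["finger_gap"].round(1),"q",o["qpos"].round(2),"xax",R[:,0].round(3))
                                                                                                                                            ^^^^^^^^^^^^^^^^^^^^^
AttributeError: 'float' object has no attribute 'round'
```

```bash
sed -i 's/o\["finger_gap"\].round(1)/round(o["finger_gap"],1)/' st.py
python3 - <<'E'
from st import *
to(tgt(162.5,47,40,44))
for n in("scene","top"): cv2.imwrite(f"pics/{n}1.png",capture(n)[:,:,::-1])
E
```

```text
t 2.1 pos [528.8   7.  230.8] yang 74.07 F [0.14 0.53 0.1 ] gap -0.1 q [-0.14 -0.01  1.78  0.    1.38 -1.43] xax [-0.001  0.    -1.   ]
shift in tool [186.8   0.8  -0.5]
```

View pics/scene1.png

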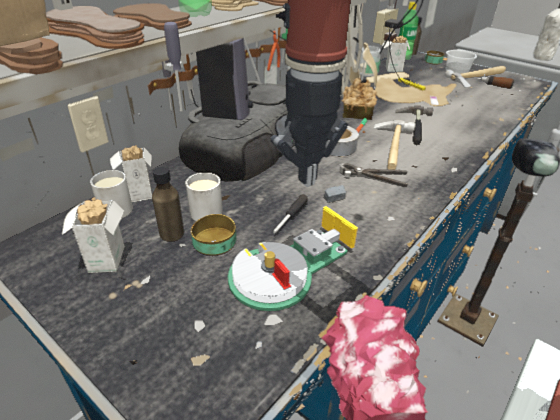

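Call:
{"api": "move_arm", "payload": {
  "steps": [
    [1,[40,0,0],[0.027,0,0]],
    [1,[40,0,0],[0,0,0]],
    [1,[40,0,0],[0,0,0]],
    [1,[36,0,0],[0,0,0]],
    [1,[20,0,0],[0,0,0]],
    [1,[10,0,0],[0,0,0]],
    [1,[0,0,0],[0,0,0]],
    [1,[0,0,0],[0,0,0]]
  ]
}}

```text
t: 3.0
tool_pos: [529.3, 8.6, 46.3]
orientation: [0.237, 1.569, -0.068]
wrist_force: [-0.5, -0.7, -0.1]
finger_gap: -0.1
```

Run:
```python
from st import *
to(tgt(162.5,47,19.5,44))
im=capture("scene")[190:310,215:365,::-1]
cv2.imwrite(f"pics/s2.png",cv2.resize(im,None,fx=5,fy=5,interpolation=cv2.INTER_CUBIC))
```

```text
t 3.0 pos [529.3   8.6  46.3] yang 72.55 F [-0.54 -0.69 -0.08] gap -0.1 q [-0.13  0.21  1.92  0.    1.01 -1.4 ] xax [ 0.001 -0.    -1.   ]
shift in tool [ 2.3 19.7 -0.6]
```

View pics/s2.png

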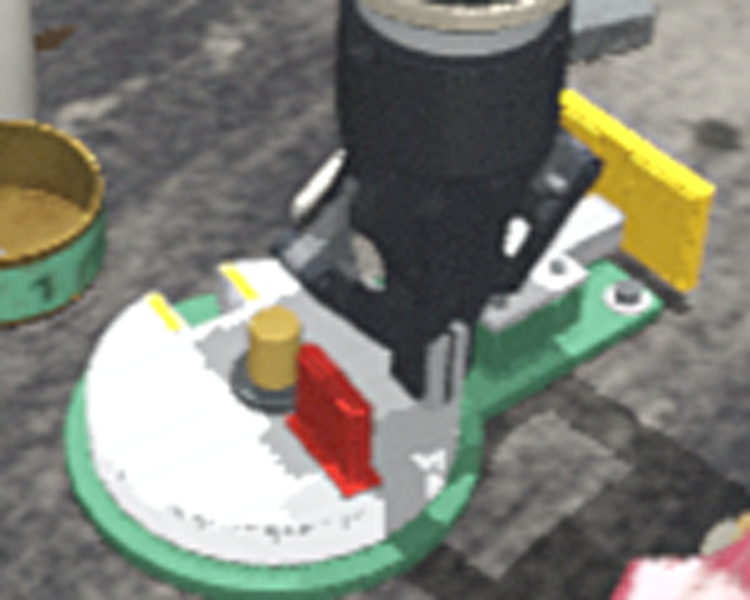

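Call:
{"api": "move_arm", "payload": {
  "steps": [
    [1,[-4,5,0],[0,0,0]],
    [1,[0,5,0],[0,0,0]],
    [1,[0,3,0],[0,0,0]],
    [1,[0,0,0],[0,0,0]],
    [1,[0,0,0],[0,0,0]]
  ]
}}

```text
t: 3.55
tool_pos: [532.4, 20.9, 49.3]
orientation: [-1.2, 1.571, -1.504]
wrist_force: [0.0, 0.0, 0.0]
finger_gap: 0.2
```

Call:
{"api": "move_arm", "payload": {
  "steps": [
    [1,[0,2,0],[0,0,0]],
    [1,[0,2,0],[0,0,0]],
    [1,[0,0,0],[0,0,0]]
  ]
}}

```text
t: 3.85
tool_pos: [533.7, 24.7, 49.2]
orientation: [3.099, 1.571, 2.794]
wrist_force: [-1.3, 0.9, -0.3]
finger_gap: 0.0
```

Call:
{"api": "move_arm", "payload": {
  "steps": [
    [1,[0,2,0],[0,0,0]],
    [1,[0,2,0],[0,0,0]],
    [1,[0,0,0],[0,0,0]]
  ]
}}

```text
t: 4.15
tool_pos: [534.9, 28.5, 49.3]
orientation: [-1.721, 1.571, -2.025]
wrist_force: [0.7, -0.4, -0.4]
finger_gap: 0.4
```

Run:
```python
from st import *
to(tgt(162.5,47,19.5,50))
im=capture("scene")[190:310,215:365,::-1]
cv2.imwrite(f"pics/s3.png",cv2.resize(im,None,fx=5,fy=5,interpolation=cv2.INTER_CUBIC))
```

```text
t 4.15 pos [534.9  28.5  49.3] yang 72.55 F [ 0.7  -0.43 -0.45] gap 0.4 q [-0.09  0.22  1.9  -0.    1.02 -1.36] xax [-0. -0. -1.]
shift in tool [-0.7 -1.   0. ]
```

View pics/s3.png

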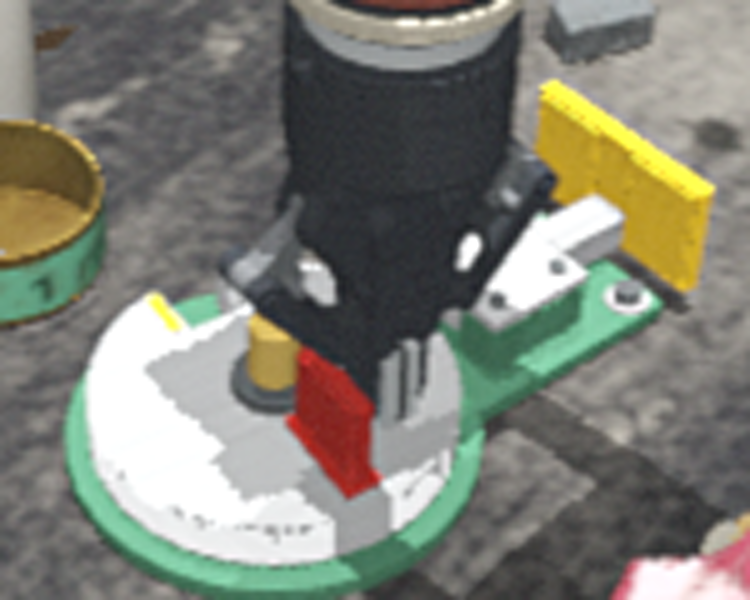

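Call:
{"api": "move_arm", "payload": {
  "steps": [
    [1,[-3,0,0],[0,0,0]],
    [1,[0,2,0],[0,0,0]],
    [1,[0,2,0],[0,0,0]],
    [1,[0,0,0],[0,0,0]]
  ]
}}

```text
t: 4.6
tool_pos: [536.0, 32.3, 52.4]
orientation: [-2.171, 1.571, -2.475]
wrist_force: [-1.8, -1.9, 2.5]
finger_gap: 0.3
```

Call:
{"api": "move_arm", "payload": {
  "steps": [
    [1,[0,2,0],[0,0,0]],
    [1,[0,2,0],[0,0,0]],
    [1,[0,0,0],[0,0,0]]
  ]
}}

```text
t: 4.9
tool_pos: [537.5, 36.3, 52.4]
orientation: [0.747, 1.57, 0.442]
wrist_force: [-1.6, -2.1, 1.6]
finger_gap: 0.2
```

Run:
```python
from st import *
to(tgt(162.5,47,10,50))
im=capture("scene")[190:310,215:365,::-1]
cv2.imwrite(f"pics/s4.png",cv2.resize(im,None,fx=5,fy=5,interpolation=cv2.INTER_CUBIC))
im=capture("top")[205:295,220:370,::-1]
cv2.imwrite(f"pics/t4.png",cv2.resize(im,None,fx=5,fy=5,interpolation=cv2.INTER_CUBIC))
```

```text
t 4.9 pos [537.5  36.3  52.4] yang 72.54 F [-1.57 -2.14  1.61] gap 0.2 q [-0.08  0.22  1.89  0.    1.03 -1.35] xax [ 0.  0. -1.]
shift in tool [ 2.4  0.3 -0.1]
```

View pics/s4.png

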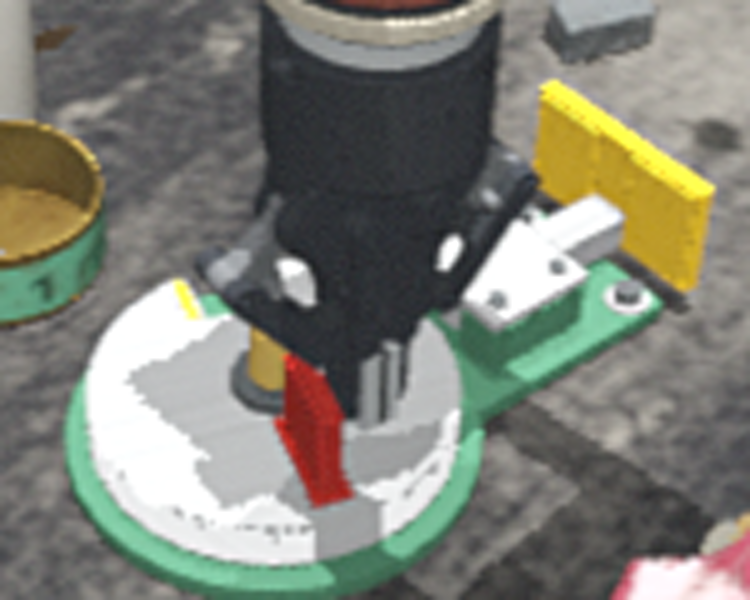

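View pics/t4.png

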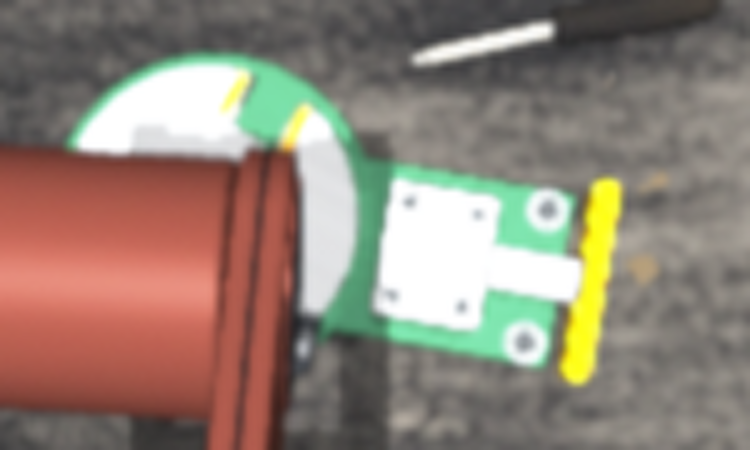

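Run:
```python
from st import *
Z=lambda a:((a[0]+.5)/5-.5+220,(a[1]+.5)/5-.5+205)
for S in [((214,70),(281,92),(208,110),(273,131)),((245,75),(305,106),(229,111),(290,146))]:
    P=[plane("top",Z(p),32)[:2] for p in S]
    m1=(P[0]+P[1])/2-C; m2=(P[2]+P[3])/2-C
    print([np.degrees(np.arctan2(v[1],v[0])).round(1) for v in (m1,m2,P[0]-P[2],P[1]-P[3])])
    phi=180+np.degrees(np.arctan2(m1[1],m1[0])); a=np.radians(phi);u=np.array([np.cos(a),np.sin(a)]); n=np.array([-u[1],u[0]])
    v=np.array([537.5,36.3])-C; print(phi,u@v,n@v)
```

```text
[np.float64(-18.0), np.float64(-20.7), np.float64(-9.5), np.float64(-12.7)]
162.04103082006196 46.796911801379665 10.647959703806528
[np.float64(-29.9), np.float64(-32.6), np.float64(-25.0), np.float64(-21.8)]
150.11686130997288 43.58707514592185 20.087231771046927
```

```bash
cat >> st.py <<'E'
def plan(p,a,seq):
    # seq of (phi,rho,d) -> tool (dy,dz,rx)
    for phi,rho,d in seq:
        q=tgt(phi,rho,d,0)[:2]; y=np.array([np.cos(a),np.sin(a)]); z=np.array([y[1],-y[0]])
        b=np.radians(phi-90); print((y@(q-p)).round(1),(z@(q-p)).round(1),round(a-b,4)); p=q;a=b
E
python3 - <<'E'
from st import *
t,R=st()
plan(t[:2],np.arctan2(R[1,1],R[0,1]),[(157,47,13),(151.5,47,16.5),(146,47,19.5)]+[(140-6*i,47,19.5) for i in range(9)])
E
```

```text
t 5.0 pos [537.5  36.2  52.3] yang 72.54 F [-0.32 -1.2   0.5 ] gap 0.2 q [-0.08  0.22  1.89  0.    1.03 -1.35] xax [ 0.  0. -1.]
1.9 -1.1 0.0967
1.1 -1.4 0.096
1.6 -1.7 0.096
5.0 -1.8 0.1047
5.0 -1.8 0.1047
5.0 -1.8 0.1047
5.0 -1.8 0.1047
5.0 -1.8 0.1047
5.0 -1.8 0.1047
5.0 -1.8 0.1047
5.0 -1.8 0.1047
5.0 -1.8 0.1047
```

Call:
{"api": "move_arm", "payload": {
  "steps": [
    [1,[0,1.9,-1.1],[0.0967,0,0]],
    [1,[0,1.1,-1.4],[0.096,0,0]],
    [1,[0,1.6,-1.7],[0.096,0,0]],
    [1,[0,5.0,-1.8],[0.1047,0,0]],
    [1,[0,5.0,-1.8],[0.1047,0,0]],
    [1,[0,5.0,-1.8],[0.1047,0,0]],
    [1,[0,5.0,-1.8],[0.1047,0,0]],
    [1,[0,0,0],[0,0,0]]
  ]
}}

```text
t: 5.8
tool_pos: [543.9, 61.9, 52.3]
orientation: [1.74, 1.57, 0.727]
wrist_force: [-0.8, 0.0, 0.0]
finger_gap: 0.0
```

Run:
```python
from st import *
to(tgt(122,47,19.5,50))
im=capture("scene")[190:310,215:365,::-1]
cv2.imwrite(f"pics/s5.png",cv2.resize(im,None,fx=5,fy=5,interpolation=cv2.INTER_CUBIC))
```

```text
t 5.8 pos [543.9  61.9  52.3] yang 31.97 F [-0.78  0.03  0.01] gap 0.0 q [-0.03  0.24  1.87  0.    1.03 -0.59] xax [ 0.001  0.001 -1.   ]
shift in tool [ 2.3 -0.2  0.3]
```

View pics/s5.png

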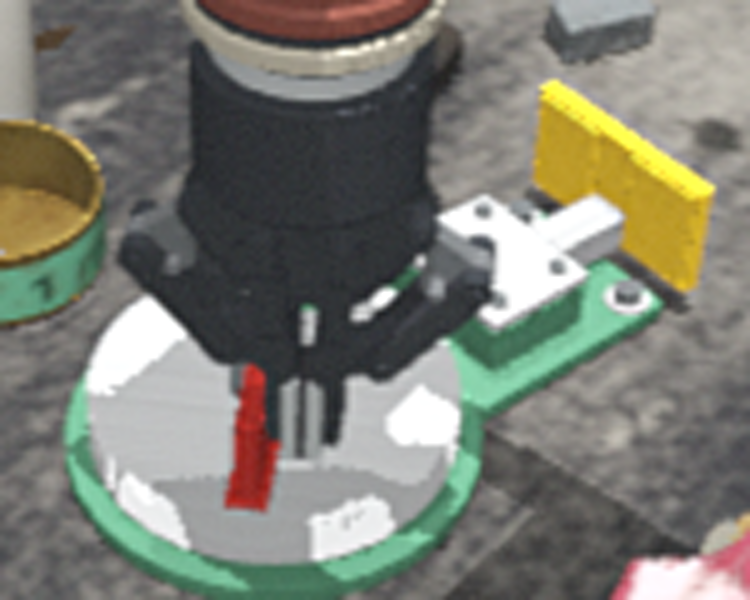

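Call:
{"api": "move_arm", "payload": {
  "steps": [
    [1,[0,5.0,-1.8],[0.1047,0,0]],
    [1,[0,5.0,-1.8],[0.1047,0,0]],
    [1,[0,5.0,-1.8],[0.1047,0,0]],
    [1,[0,5.0,-1.8],[0.1047,0,0]],
    [1,[0,5.0,-1.8],[0.1047,0,0]],
    [1,[0,0,0],[0,0,0]],
    [1,[0,0,0],[0,0,0]]
  ]
}}

```text
t: 6.55
tool_pos: [563.6, 78.3, 52.2]
orientation: [3.09, 1.57, 1.558]
wrist_force: [-0.3, 0.5, 0.4]
finger_gap: -0.0
```

Run:
```python
from st import *
to(tgt(92,47,19.5,50))
for n,(x,y,w,h) in dict(scene=(215,190,150,120),top=(220,205,150,90)).items():
    im=capture(n)[y:y+h,x:x+w,::-1]
    cv2.imwrite(f"pics/{n}6.png",cv2.resize(im,None,fx=5,fy=5,interpolation=cv2.INTER_CUBIC))
```

```text
t 6.55 pos [563.6  78.3  52.2] yang 2.25 F [-0.29  0.49  0.39] gap -0.0 q [-0.    0.29  1.81  0.    1.05 -0.04] xax [ 0.  0. -1.]
shift in tool [2.2 0.6 0. ]
```

View pics/scene6.png

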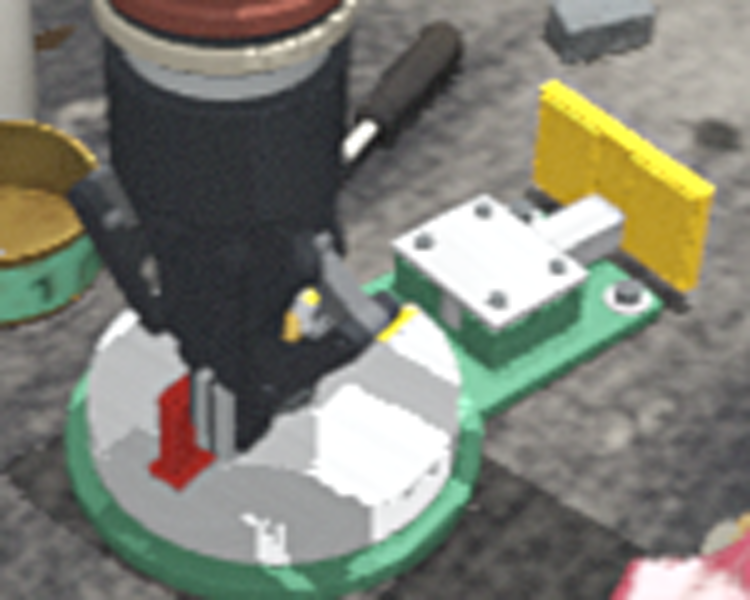

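View pics/top6.png

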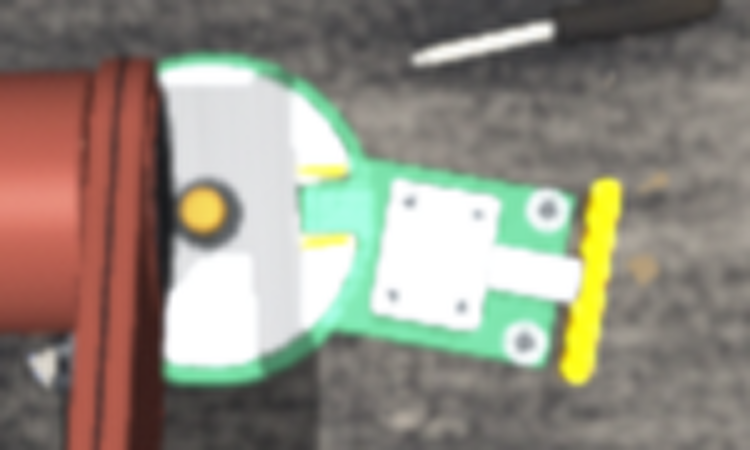

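```bash
cat >> st.py <<'E'
Y=np.array([np.cos(np.radians(78.4)),np.sin(np.radians(78.4))]); X=np.array([Y[1],-Y[0]])
def slot(S):
    Z=lambda a:((a[0]+.5)/5-.5+220,(a[1]+.5)/5-.5+205)
    for p in S:
        q=plane("top",Z(p),32)[:2]-C; print("stand x,y",(X@q).round(1),(Y@q).round(1))
E
python3 - <<'E'
from st import *
slot([(347,170),(352,239),(302,172),(304,243)])
E
```

```text
stand x,y 32.4 -61.4
stand x,y 0.8 -69.5
stand x,y 27.8 -40.7
stand x,y -5.0 -47.6
```

Call:
{"api": "move_arm", "payload": {
  "steps": [
    [1,[0,5.0,-1.8],[0.1047,0,0]],
    [1,[0,5.0,-1.8],[0.1047,0,0]],
    [1,[0,0,0],[0,0,0]],
    [1,[0,0,0],[0,0,0]]
  ]
}}

```text
t: 7.05
tool_pos: [573.6, 81.6, 52.3]
orientation: [2.687, 1.571, 0.946]
wrist_force: [-0.4, -0.4, -1.0]
finger_gap: -0.3
```

Run:
```python
from st import *
to(tgt(80,47,19.5,50))
for n,(x,y,w,h) in dict(top=(220,205,150,90)).items():
    im=capture(n)[y:y+h,x:x+w,::-1]
    cv2.imwrite(f"pics/{n}7.png",cv2.resize(im,None,fx=5,fy=5,interpolation=cv2.INTER_CUBIC))
```

```text
t 7.05 pos [573.6  81.6  52.3] yang -9.78 F [-0.41 -0.38 -0.96] gap -0.3 q [0.01 0.31 1.78 0.   1.05 0.18] xax [ 0.  0. -1.]
shift in tool [ 2.3  0.6 -0.2]
```

View pics/top7.png

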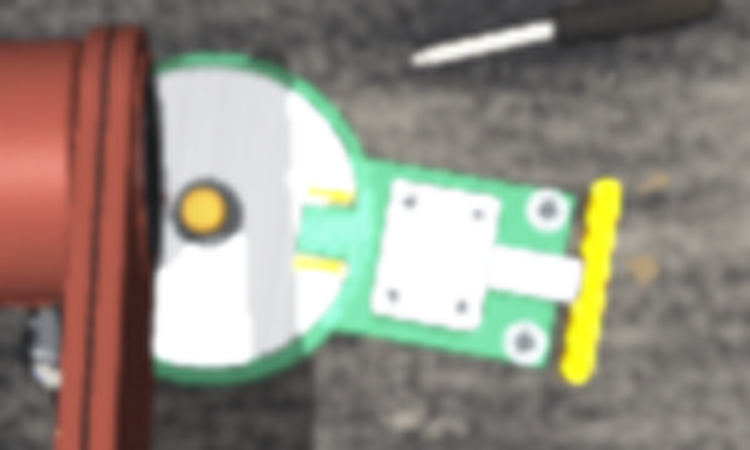

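Run:
```python
from st import *
slot([(353,196),(345,267),(308,190),(297,263)])
# predicted stripes check: bar (z30) centreline and block
for p in((492,268),(578,280)):
    Z=((p[0]+.5)/5-.5+220,(p[1]+.5)/5-.5+205); q=plane("top",Z,30)[:2]-C; print("bar",X@q,Y@q)
```

```text
stand x,y 20.8 -66.4
stand x,y -12.7 -68.6
stand x,y 19.9 -45.0
stand x,y -14.8 -46.0
bar -0.9500287497178566 -136.55113475811797
bar 0.551705184986358 -177.18132191551607
```

Call:
{"api": "move_arm", "payload": {
  "steps": [
    [1,[0,2.7,-1.1],[0.056,0,0]],
    [1,[0,0,0],[0,0,0]],
    [1,[0,0,0],[0,0,0]]
  ]
}}

```text
t: 7.4
tool_pos: [576.3, 82.1, 52.2]
orientation: [-1.229, 1.57, -3.027]
wrist_force: [-1.2, -0.5, 0.0]
finger_gap: 0.6
```

Run:
```python
from st import *
to(tgt(76.8,47,19.5,50))
for n,(x,y,w,h) in dict(top=(220,205,150,90)).items():
    im=capture(n)[y:y+h,x:x+w,::-1]
    cv2.imwrite(f"pics/{n}8.png",cv2.resize(im,None,fx=5,fy=5,interpolation=cv2.INTER_CUBIC))
```

```text
t 7.4 pos [576.3  82.1  52.2] yang -13.05 F [-1.2  -0.54  0.03] gap 0.6 q [ 0.01  0.31  1.78 -0.    1.05  0.23] xax [-0. -0. -1.]
shift in tool [ 2.2  0.7 -0.2]
```

View pics/top8.png

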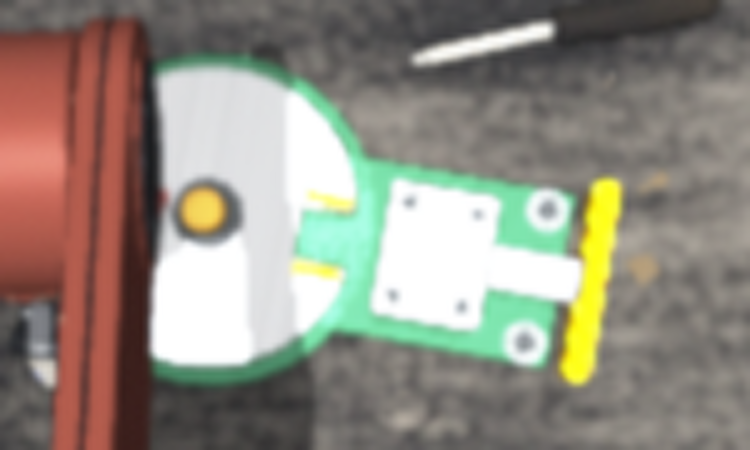

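Run:
```python
from st import *
slot([(352,204),(341,272),(308,195),(293,267)])
```

```text
stand x,y 17.0 -66.6
stand x,y -15.3 -67.1
stand x,y 17.6 -45.4
stand x,y -17.0 -44.5
```

Call:
{"api": "move_arm", "payload": {
  "steps": [
    [1,[0,-5,0],[0,0,0]],
    [1,[0,-10,0],[0,0,0]],
    [1,[-20,-5,0],[0,0,0]],
    [1,[-40,0,0],[0,0,0]],
    [1,[-40,0,0],[0,0,0]],
    [1,[-30,0,10],[0.03,0,0]],
    [1,[0,0,40],[-0.06,0,0]],
    [1,[0,0,40],[0,0,0]],
    [1,[0,0,40],[0,0,0]],
    [1,[0,0,40],[0,0,0]],
    [1,[0,0,40],[0,0,0]],
    [1,[0,0,40],[0,0,0]],
    [1,[0,0,20],[0,0,0]],
    [1,[0,0,0],[0,0,0]],
    [1,[0,0,0],[0,0,0]]
  ]
}}

```text
t: 8.95
tool_pos: [500.4, -176.9, 182.2]
orientation: [3.106, 1.57, 1.334]
wrist_force: [0.5, 0.2, -0.1]
finger_gap: 0.4
```

Run:
```python
from st import *
to(np.append(C-215*Y,35))
for n,(x,y,w,h) in dict(scene=(215,190,150,120),top=(220,205,150,90)).items():
    im=capture(n)[y:y+h,x:x+w,::-1]
    cv2.imwrite(f"pics/{n}9.png",cv2.resize(im,None,fx=5,fy=5,interpolation=cv2.INTER_CUBIC))
```

```text
t 8.95 pos [ 500.4 -176.9  182.2] yang -11.53 F [ 0.49  0.2  -0.09] gap 0.4 q [-0.49  0.04  1.82  0.    1.28 -0.29] xax [ 0.     0.001 -1.   ]
shift in tool [147.2  41.2  -6.6]
```

View pics/top9.png

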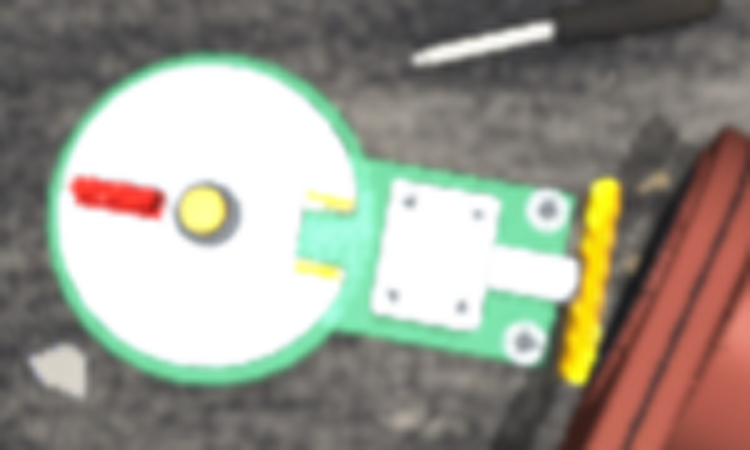

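View pics/scene9.png

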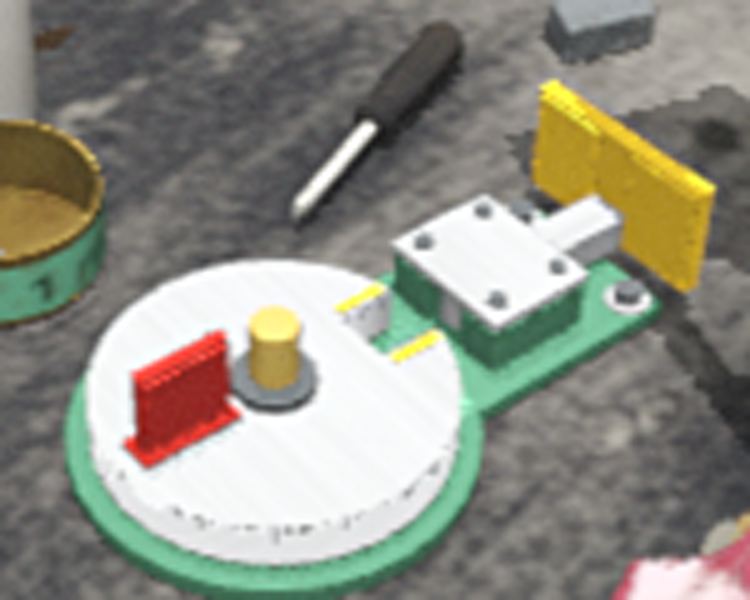

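Call:
{"api": "move_arm", "payload": {
  "steps": [
    [1,[0,20.5,-3],[0,0,0]],
    [1,[0,20.5,-3],[0,0,0]],
    [1,[40,0,0],[0,0,0]],
    [1,[40,0,0],[0,0,0]],
    [1,[35,0,0],[0,0,0]],
    [1,[20,0,0],[0,0,0]],
    [1,[9,0,0],[0,0,0]],
    [1,[0,0,0],[0,0,0]],
    [1,[0,0,0],[0,0,0]]
  ]
}}

```text
t: 9.95
tool_pos: [543.2, -179.3, 39.5]
orientation: [1.341, 1.569, -0.429]
wrist_force: [0.7, -0.4, 0.9]
finger_gap: -0.2
```

Call:
{"api": "move_arm", "payload": {
  "steps": [
    [1,[0,0,-5],[0,0,0]],
    [1,[0,0,-5],[0,0,0]],
    [1,[0,0,-3],[0,0,0]],
    [1,[0,0,-3],[0,0,0]],
    [1,[0,0,-3],[0,0,0]],
    [1,[0,0,-3],[0,0,0]],
    [1,[0,0,0],[0,0,0]]
  ]
}}

```text
t: 10.65
tool_pos: [546.8, -157.8, 38.5]
orientation: [1.318, 1.57, -0.453]
wrist_force: [-0.3, -1.1, 0.1]
finger_gap: 0.1
```

Run:
```python
from st import *
to(np.append(C-(192-46+11)*Y,38))
for n,(x,y,w,h) in dict(scene=(215,190,150,120),top=(220,205,150,90)).items():
    im=capture(n)[y:y+h,x:x+w,::-1]
    cv2.imwrite(f"pics/{n}10.png",cv2.resize(im,None,fx=5,fy=5,interpolation=cv2.INTER_CUBIC))
```

```text
t 10.65 pos [ 546.8 -157.8   38.5] yang -11.47 F [-0.26 -1.07  0.09] gap 0.1 q [-0.42  0.31  1.82 -0.    1.02 -0.22] xax [ 0.001 -0.    -1.   ]
shift in tool [  0.5  -0.4 -36.7]
```

View pics/scene10.png

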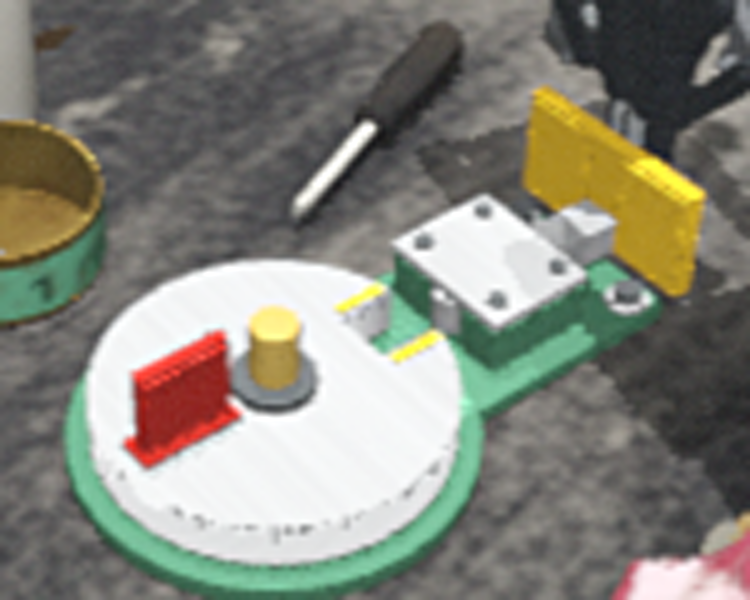

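Call:
{"api": "move_arm", "payload": {
  "steps": [
    [1,[0,0,-3],[0,0,0]],
    [1,[0,0,-3],[0,0,0]],
    [1,[0,0,-3],[0,0,0]],
    [1,[0,0,-3],[0,0,0]],
    [1,[0,0,-3],[0,0,0]],
    [1,[0,0,-2],[0,0,0]],
    [1,[0,0,0],[0,0,0]]
  ]
}}

```text
t: 11.45
tool_pos: [549.9, -140.7, 38.2]
orientation: [-2.695, 1.57, 1.818]
wrist_force: [-0.2, -0.9, -0.3]
finger_gap: 0.3
```

Call:
{"api": "move_arm", "payload": {
  "steps": [
    [1,[0,0,-3],[0,0,0]],
    [1,[0,0,-3],[0,0,0]],
    [1,[0,0,-3],[0,0,0]],
    [1,[0,0,-3],[0,0,0]],
    [1,[0,0,-2],[0,0,0]],
    [1,[0,0,0],[0,0,0]]
  ]
}}

```text
t: 12.05
tool_pos: [552.7, -127.1, 38.3]
orientation: [-2.782, 1.57, 1.73]
wrist_force: [0.0, -0.7, 0.6]
finger_gap: -0.2
```

Call:
{"api": "move_arm", "payload": {
  "steps": [
    [1,[0,0,-2],[0,0,0]],
    [1,[0,0,0],[0,0,0]]
  ]
}}

```text
t: 12.25
tool_pos: [553.1, -125.3, 38.3]
orientation: [-2.738, 1.571, 1.774]
wrist_force: [0.3, -1.6, 0.4]
finger_gap: -0.1
```

Run:
```python
from st import *
to(np.append(C-(192-46+11)*Y,38))
for n,(x,y,w,h) in dict(scene=(215,190,150,120),top=(220,205,150,90)).items():
    im=capture(n)[y:y+h,x:x+w,::-1]
    cv2.imwrite(f"pics/{n}11.png",cv2.resize(im,None,fx=5,fy=5,interpolation=cv2.INTER_CUBIC))
```

```text
t 12.25 pos [ 553.1 -125.3   38.3] yang -11.48 F [ 0.28 -1.58  0.42] gap -0.1 q [-0.36  0.3   1.82  0.    1.02 -0.16] xax [-0.  0. -1.]
shift in tool [ 0.3 -0.1 -3.6]
```

View pics/scene11.png

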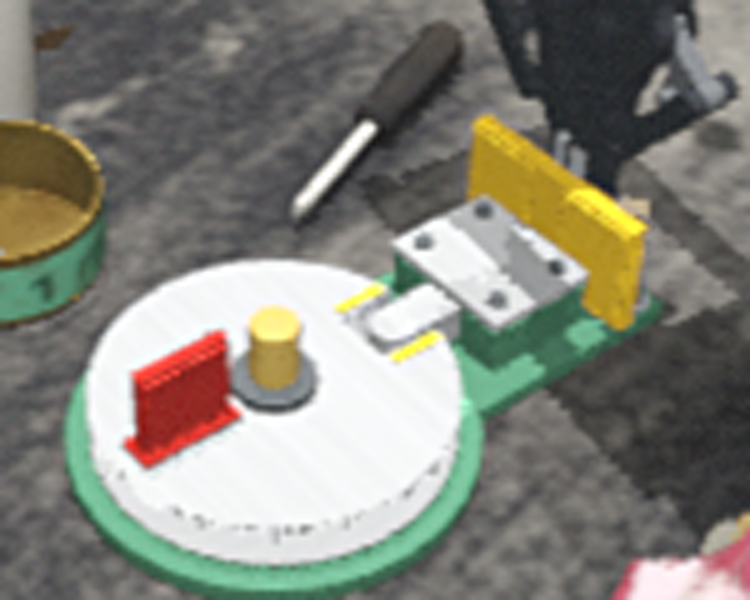

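Nose is well inside the slot; creep on to the stop.

Call:
{"api": "move_arm", "payload": {
  "steps": [
    [1,[0,0,-2],[0,0,0]],
    [1,[0,0,0],[0,0,0]]
  ]
}}

```text
t: 12.55
tool_pos: [553.5, -123.5, 38.3]
orientation: [-2.116, 1.571, 2.396]
wrist_force: [-0.1, -0.9, 0.4]
finger_gap: 0.3
```

Call:
{"api": "move_arm", "payload": {
  "steps": [
    [1,[0,0,-1.5],[0,0,0]],
    [1,[0,0,0],[0,0,0]]
  ]
}}

```text
t: 12.75
tool_pos: [553.7, -122.2, 38.3]
orientation: [-0.605, 1.571, -2.376]
wrist_force: [0.1, -2.2, -0.8]
finger_gap: -0.3
```

Call:
{"api": "move_arm", "payload": {
  "steps": [
    [1,[0,0,-1],[0,0,0]],
    [1,[0,0,0],[0,0,0]]
  ]
}}

```text
t: 12.95
tool_pos: [553.7, -122.1, 38.3]
orientation: [-0.063, 1.569, -1.834]
wrist_force: [-0.7, -6.1, 0.4]
finger_gap: 0.2
```

Run:
```python
from st import *
to(np.append(C-(192-46+11)*Y,38))
```

```text
t 12.95 pos [ 553.7 -122.1   38.3] yang -11.47 F [-0.65 -6.08  0.37] gap 0.2 q [-0.36  0.3   1.82 -0.    1.02 -0.15] xax [-0.    -0.002 -1.   ]
shift in tool [ 0.3 -0.1 -0.3]
```

Call:
{"api": "move_arm", "payload": {
  "steps": [
    [1,[0,0,-1.5],[0,0,0]],
    [1,[0,0,0],[0,0,0]]
  ]
}}

```text
t: 13.15
tool_pos: [553.8, -122.0, 38.4]
orientation: [-0.035, 1.567, -1.806]
wrist_force: [-1.8, -12.0, -1.5]
finger_gap: 0.0
```

Call:
{"api": "move_arm", "payload": {
  "steps": [
    [1,[0,0,5],[0,0,0]],
    [1,[0,0,15],[0,0,0]],
    [1,[0,0,30],[0,0,0]],
    [1,[-40,0,0],[0,0,0]],
    [1,[-40,0,0],[0,0,0]],
    [1,[-40,0,0],[0,0,0]],
    [1,[-20,0,40],[0,0,0]],
    [1,[0,0,40],[0,0,0]],
    [1,[0,0,0],[0,0,0]],
    [1,[0,0,0],[0,0,0]]
  ]
}}

```text
t: 14.15
tool_pos: [527.8, -247.9, 178.0]
orientation: [-2.716, 1.57, 1.794]
wrist_force: [0.4, 0.6, -0.0]
finger_gap: -0.1
```

Run:
```python
from st import *
st()
for n,(x,y,w,h) in dict(scene=(215,190,150,120),top=(220,205,150,90)).items():
    im=capture(n)[y:y+h,x:x+w,::-1]
    cv2.imwrite(f"pics/{n}12.png",cv2.resize(im,None,fx=5,fy=5,interpolation=cv2.INTER_CUBIC))
```

```text
t 14.15 pos [ 527.8 -247.9  178. ] yang -11.61 F [ 0.44  0.58 -0.04] gap -0.1 q [-0.57  0.16  1.69  0.    1.28 -0.37] xax [-0.     0.001 -1.   ]
```

View pics/scene12.png

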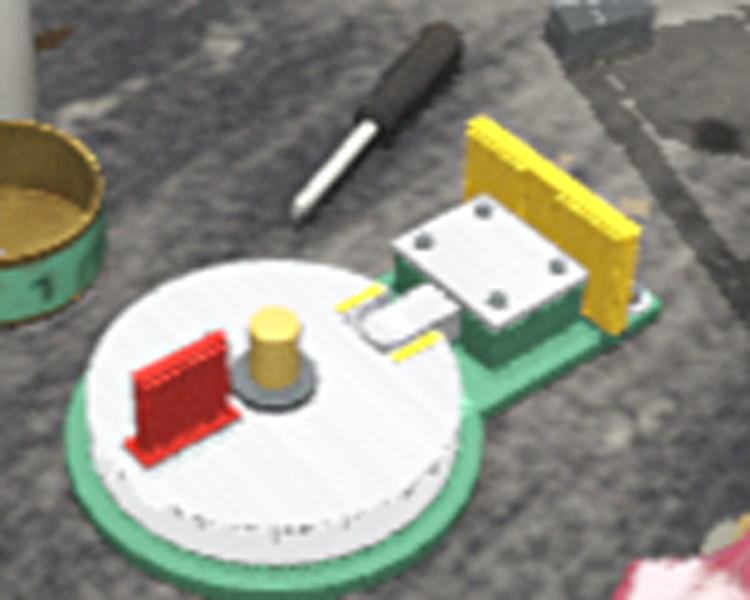

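View pics/top12.png

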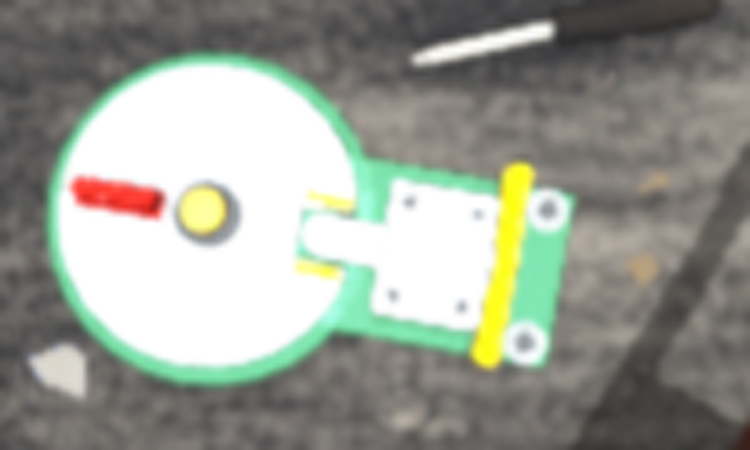

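```bash
python3 -c "
from h import *
print(workorder.sign_off())"
```

```text
the job is handed in; nothing more can be done
None
```

The shaft is locked and the job is handed in, at about 14 s on the robot's clock. I pushed the paddle about 83° clockwise with the closed fingertips until the slot faced the bar. I then backed off and pushed the yellow plate until the bar was home.

- **Slot alignment:** before the bar went in, the slot was less than 1 mm off the bar's line at the rim, measured in the top view.
- **Bar home:** the tool stopped within 0.3 mm of where I calculated full travel. The force rose to about 12 N with almost no further movement. The last pictures show the nose deep in the slot and the plate against the guide block.
- **Clear of the work:** the tool ended more than 120 mm from the plate and 178 mm up, with only sensor noise on the wrist force.
- **Loose things:** the screwdriver looks unmoved in both last views. The tin and the stone look unmoved in the scene view, where the cropped edge cuts part of each off.

One thing I could not confirm: early in the paddle push the wrist read about 2 N upward, so the finger's flared part may have brushed the paddle's top edge. None of my checks failed or disagreed.

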